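# Snap the agitator cap home and hold it down

### The job

Take the loose domed cap by the finger bar on its top, set it over the stud on top of the washing machine's agitator and press it straight down until it clicks past the spring catches. Do not stop at the click: keep pressing until its rim has squashed the rubber seal and sits flush on the post, and finish like that, still holding the cap firmly pressed down. Leave the bottle, screwdriver and brass pipe fitting on the counter where they are.

Things in the scene. Friction and masses are not known exactly. Their poses are not given: they have to be found in the camera images.
- agitator: White plastic washer agitator, fixed, upright on the counter, rigid: flared skirt 264 mm across at the bottom, four upright vanes reaching 122 mm out from the axis and 155 mm up, tapered post ending in a flat shoulder 72 mm across at 230 mm height, above it the stud (see shoulder). Origin on the axis at the counter; z up along the axis.
- shoulder (a point): On the stud's axis, level with the post's flat shoulder, 230 mm above the counter. The cap is home when its origin is here. The round stud above it is 48 mm across and 21 mm high, its top 5 mm a cone narrowing to 38 mm; four rounded spring catches, middle 10 mm above the shoulder, stand 3 mm out of it.
- seal (a joint): Black rubber seal ring, 66 mm across, on the shoulder under the cap's rim: 0 = free, standing 3 mm above the shoulder; 0.003 m = squashed level with it. Springy all the way: starts to give at about 2 N and is flat at about 14 N; springs back when let go.
- cap: Loose white cap, hollow from below, 40 to 85 g, standing rim down on the counter: 68 mm across, flat top at 28 mm, on it a straight finger bar 46 mm long (cap's x), 16 mm wide (cap's y), 28 to 54 mm above the rim. A lip inside the rim leaves a 51 mm opening for the 48 mm stud, at any turn about the axis. Origin: centre of the rim's underside, z up.
- cap_bar (a point): Middle of the finger bar on the cap's axis, 42 mm above the rim; x along the bar. Pressed on the stud, the cap meets the catches some 13 mm above home; at a push of 8 to 15 N it clicks past them, 7 to 10 mm above home, the force drops, then it meets the seal 3 mm above home. Let go, the seal lifts it 2 to 3 mm again.
- bottle: Bystander: green soda bottle, 74 mm across, 230 mm high, standing; origin at the centre of its base.
- driver: Bystander: screwdriver with black handle, 150 mm long, lying; origin under its middle.
- fitting: Bystander: brass pipe fitting, 34 mm across, 44 mm high, standing; origin at the centre of its base.
Mind the look-alikes: they are no part of the job. Of the things that look like the cap, take the one that is farthest to the robot's right at the start.

How it is judged:
On the way, in this order (a step that is already met when the one before it is completed fails the run):
1. the cap is lifted off the counter and carried in the fingers (height (world z) of cap above 0.05 m and contact force between cap and the fingers above 1 N), for 0.2 s.
2. the cap is pushed down over the stud, past the catches (z of cap in the frame of shoulder below 0.0045 m and horizontal distance between cap and shoulder below 0.003 m and angle between cap's own z axis and vertical below 0.1 rad), for 0.05 s.
At the end, for the whole second after the job is handed in: The cap sits upright (within 0.06 rad) on the stud, centred within 3 mm, its rim within 1.2 mm of the shoulder and the seal squashed by at least 1.8 mm of its 3 mm, and the fingers are still on the cap, pressing it on the agitator with at least 8 N (z of cap in the frame of shoulder below 0.0012 m and horizontal distance between cap and shoulder below 0.003 m and angle between cap's own z axis and vertical below 0.06 rad and value of joint seal above 0.0018 m and contact force between cap and agitator above 8 N and contact force between cap and the fingers above 3 N); the arm keeps its last pose, push and grip.
It fails at once if a bystander is pushed about or knocked over (distance of any of bottle, driver, fitting from where it was at the start of the episode above 0.03 m or angle between any of bottle, fitting's own z axis and vertical above 0.5 rad).
It also fails if it takes over 64 s, if anything falls off the work surface, if the arm or the gripper's body presses on something with over 40 N, if the wrist force passes 120 N, or if a joint passes its speed limit or range.

### The arm

A 6-joint arm with a two-finger parallel gripper is mounted at the origin on the work surface. World frame = base frame: x ahead of the robot, y to its left, z up, the work surface at z = 0. Lengths are in m, angles in rad, forces in N, time in s.
With the tool pointing down it reaches from about 0.35 to 0.975 m from the base axis. Payload 4.9 kg.
Tool frame: the origin (TCP) lies midway between the tips of the shut fingers; the grasp point (between the pads) lies 19 mm behind it; z points along the fingers, y is the line along which they close (so a half turn about z gives the same grasp; the last joint's range is limited). The gripper opens to 85 mm and grips with 20 to 120 N. Pads are 22 mm wide; open, the fingers measure 114 mm over their backs; the gripper's body (76 mm by 85 mm) begins 54 mm behind the grasp point. The pads swing forward as they close: fully open they stand 13 mm farther back than shut.
Start: joints at [-1.328, 0.053, 1.613, -0, 1.476, -0.119], TCP at [0.221, -0.585, 0.231] pointing down, gripper open.
Joint ranges: [-3.01, 3.01], [-1.01, 2.22], [0.06, 2.58], [-1.02, 4.17], [0.09, 2.62], [-3.14, 3.14]. Speed limits (rad/s): [2.57, 2.57, 3.14, 3.14, 3.14, 3.14].

### API

Orientations are given as a rotation vector (axis times angle).
In Python, from station import ctrl gives the robot as it stands. The module is installed in compiled form; this text tells all that it offers.
- The arm moves only by the shell command python3 -m handwheel 'ROWS' [OPENING] [FORCE]. ROWS is JSON, a list of rows, each a list of 2 entries, a list of its own where there are three numbers: the shift along the tool's x, y, z in cm, then the turn, a rotation vector about the tool's x, y, z in rad. In form: [[[tx, ty, tz], [ax, ay, az]], ...]. A call has 1 to 5 rows; each row is the pose to reach, as a shift and turn from the pose commanded when the call began, along the tool's axes at that moment; what a row does not reach only later rows make up. A row lasts 1/8 s, in which the tool goes at most 62.5 mm and 10.7 degrees, less where a joint would pass 70% of its speed; a pose out of reach is approached as far as the arm can. A call with a gripper value outside its range is refused whole. OPENING is the gripper's target within -1 to 1 (shut at 1, half-way at 0, fully open at -1), set as the call begins (- or left out, the last holds). The fingers move at their own pace and stop on an object; FORCE is the grip in N (left out, the last holds). Time passes only in rows, so rows that repeat a pose let the fingers close. It gives the time, the measured TCP pose, the force, the opening and the grip force at its end, in the units of the state.
- ctrl.get_obs(): the state, without advancing time (a new reading comes with each control period).
- ctrl.get_image(name): name is "scene" or "top"; returns the picture (420x560x3 uint8, blue, green, red); there is no depth.
- ctrl.calibration(name): a dict with "fx", "fy", "cx", "cy" (pixels), "R" (3x3) and "t" (3): a world point X has camera coordinates R X + t. Camera axes: x right, y down, z forward; pixel columns grow to the right and rows downward; lengths in m; the calibration is good to about 2 mm. A picture is of the moment at which its call begins. calibration takes no time and is no camera call.
- ctrl.finish_job(): hands the job in; it is judged then, once.
Trained networks look in the newest picture that a camera, given by its name, has taken for a name from the list of things; names that differ only in an ending like _2 or _b are one class to them, and where a whole thing is asked for, a point or a joint stands for the part that bears it (a point fixed in the world has none). Each returns a list of dicts, best first, with "score" (0 to 1); they miss things now and then, are a little off and sometimes report something else, mostly with a low value. They report only what shows in the picture. A call takes as long as a camera call. They do not tell look-alikes from the thing itself.
- ctrl.look_for(camera, query): "position" ([column, row] in pixels, amid what is visible of it).
- ctrl.landmark_of(camera, query): "position" ([column, row] in pixels: a listed point, or the origin of a listed thing).
The state is a dict: "t": time; "q": joint angles; "dq": joint speeds; "effort": joint torques, N m; "tool_pos": TCP position; "tool_rot": TCP orientation; "contact_force": force on the tool from outside, world axes, zero at the start; "wrist_torque": the same for the moment, N m; "opening": finger opening in m; "grip_force": force on a finger pad.
Only numpy, scipy, OpenCV 4.12 (cv2) and the standard library are available. Lean on these libraries where they do the work, as an engineer would, in place of code of your own. Each camera call takes 0.05 s, during which the arm holds its last target. There are 200 camera calls.

## Working session

There is one attempt and no reset: what is moved stays moved. The work goes in short steps, Python scripts to look and compute and a shell command to move; the robot and the scene stay as the last step left them, time stands still between calls to the robot, and variables do not carry over. Pictures are saved under pics/ and viewed, at most 10 in all, crops included, and the job is handed in when it is done.

```bash
mkdir -p pics; cat > h.py <<'E'
import numpy as np,cv2
from station import ctrl
from scipy.spatial.transform import Rotation as Ro
def ray(cam,p):
    c=ctrl.calibration(cam);R=np.array(c["R"]);t=np.array(c["t"])
    d=R.T@np.array([(p[0]-c["cx"])/c["fx"],(p[1]-c["cy"])/c["fy"],1]);o=-R.T@t
    return o,d
def atz(cam,p,z):
    o,d=ray(cam,p);return o+d*(z-o[2])/d[2]
def proj(cam,X):
    c=ctrl.calibration(cam);v=np.array(c["R"])@np.array(X)+np.array(c["t"])
    return np.array([c["fx"]*v[0]/v[2]+c["cx"],c["fy"]*v[1]/v[2]+c["cy"]])
def totool(w):  # world target TCP -> cm in tool axes
    o=ctrl.get_obs();return Ro.from_rotvec(o["tool_rot"]).inv().apply(np.array(w)-o["tool_pos"])*100
E
python3 - <<'E'
from h import *
np.set_printoptions(precision=4,suppress=True)
ims=[]
for c in("scene","top"):
    im=ctrl.get_image(c);cv2.imwrite(f"pics/{c}0.png",im)
    print(c,ray(c,(280,210)))
    for q,z in(("cap",0),("cap_bar",.042),("shoulder",.23),("agitator",0),("bottle",0),("driver",0),("fitting",0)):
        for r in ctrl.landmark_of(c,q): print(q,r["score"],r["position"],atz(c,r["position"],z))
o=ctrl.get_obs();print({k:o[k] for k in o});print(Ro.from_rotvec(o["tool_rot"]).as_matrix())
E
```

```text
scene (array([ 0.8317, -0.427 ,  0.8909]), array([-0.2575,  0.5044, -0.8242]))
cap 0.72 [329.1, 152.0] [0.5867 0.3464 0.    ]
cap 0.71 [291.7, 140.1] [0.4775 0.341  0.    ]
cap 0.62 [280.1, 172.9] [0.5011 0.2229 0.    ]
cap_bar 0.6 [329.2, 139.2] [0.5809 0.3514 0.042 ]
cap_bar 0.56 [291.2, 125.9] [0.4704 0.351  0.042 ]
cap_bar 0.55 [283.2, 160.4] [0.5054 0.2322 0.042 ]
shoulder 0.78 [152.6, 275.3] [ 0.4955 -0.2336  0.23  ]
agitator 0.61 [175.6, 323.4] [ 0.4873 -0.2353  0.    ]
agitator 0.23 [281.7, 162.5] [0.489  0.2565 0.    ]
bottle 0.98 [314.5, 274.4] [ 0.7002 -0.003  -0.    ]
fitting 0.75 [276.0, 255.7] [0.6021 0.0008 0.    ]
top (array([0.3675, 0.0152, 1.4573]), array([ 0.1872,  0.0045, -0.9827]))
cap 0.98 [210.5, 258.1] [0.5037 0.2248 0.    ]
cap 0.89 [168.7, 269.0] [0.4724 0.3462 0.    ]
cap 0.86 [172.1, 233.6] [0.5763 0.3395 0.    ]
cap_bar 0.89 [207.1, 258.0] [0.5001 0.2285 0.042 ]
cap_bar 0.73 [163.3, 271.1] [0.4635 0.3518 0.042 ]
cap_bar 0.64 [168.6, 230.7] [0.5787 0.3405 0.042 ]
shoulder 0.85 [384.9, 252.2] [ 0.4951 -0.2345  0.23  ]
agitator 0.76 [368.5, 261.2] [ 0.4931 -0.2331  0.    ]
agitator 0.27 [288.9, 223.4] [ 0.605  -0.0041  0.    ]
bottle 0.56 [287.1, 194.1] [0.693  0.0006 0.    ]
driver 0.75 [290.7, 282.3] [ 0.4331 -0.008   0.    ]
fitting 0.64 [290.0, 226.8] [ 0.5948 -0.0073  0.    ]
fitting 0.63 [209.9, 260.7] [0.4962 0.2265 0.    ]
{'t': 0.8, 'q': array([-1.328 ,  0.0527,  1.6129,  0.    ,  1.476 , -0.119 ]), 'dq': array([-0.0015,  0.0004, -0.0013, -0.0007, -0.001 ,  0.0018]), 'effort': array([ -0.0009, -39.3641, -37.0443,  -0.0001,   0.0004,  -0.    ]), 'tool_pos': array([ 0.2212, -0.5845,  0.2313]), 'tool_rot': array([3.0903, 0.5653, 0.    ]), 'contact_force': array([-0.689 ,  0.5599, -0.0696]), 'wrist_torque': array([-0.0253,  0.0031,  0.0256]), 'grip_force': 0.0, 'opening': 0.08523704815764584}
[[ 0.9352  0.354   0.    ]
 [ 0.354  -0.9352 -0.    ]
 [-0.      0.     -1.    ]]
```

View pics/scene0.png

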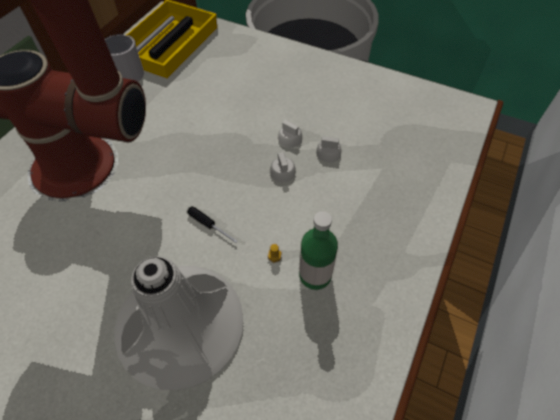

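View pics/top0.png

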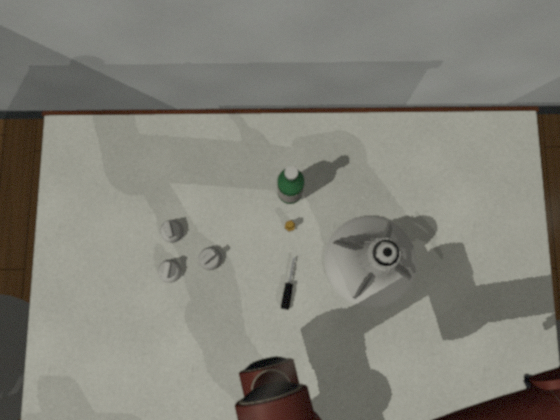

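View crop.

The pictures agree with the networks. There are three caps on the left side. The rightmost one, with the smallest y, is at about (210,258) in top and (283,168) in scene, so it stands near (0.50, 0.226). The agitator stud is at (386,252) in top. The bottle, fitting and driver lie between them near y≈0. Next I need the bar's direction.

```bash
python3 - <<'E'
import cv2,numpy as np
a=cv2.imread("pics/top0.png")[238:278,190:230];b=cv2.imread("pics/scene0.png")[145:185,263:303]
cv2.imwrite("pics/crop.png",np.hstack([cv2.resize(x,(400,400),interpolation=cv2.INTER_CUBIC) for x in(a,b)]))
E
```

```text
(no output)
```

View pics/crop.png

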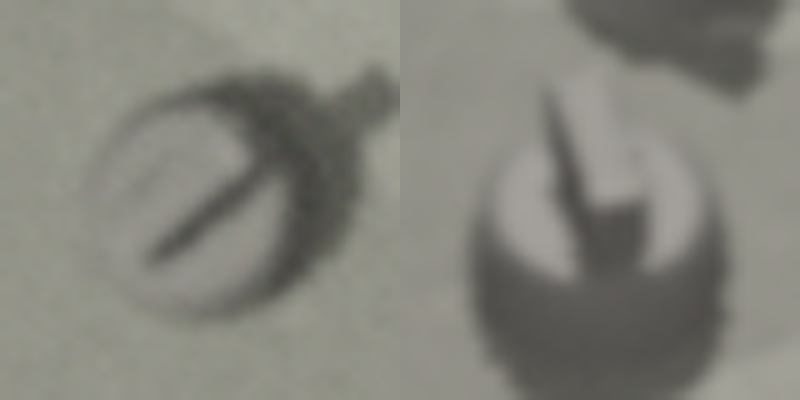

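```bash
python3 - <<'E'
from h import *
for c,o,ps,z in(("top",(190,238),[(150,262),(275,165)],.04),("scene",(263,145),[(155,90),(190,205)],.054),("scene",(263,145),[(210,75),(243,200)],.054)):
    A=[atz(c,(o[0]+(p[0]-4.5)/10,o[1]+(p[1]-4.5)/10),z) for p in ps];d=A[1]-A[0]
    print(c,A,np.degrees(np.arctan2(d[1],d[0])),np.linalg.norm(d[:2]))
# tool options: tool x along the bar
o=ctrl.get_obs();print(totool([.50,.226,.231]), totool([.30,-.45,.40]))
E
```

```text
top [array([0.48405217, 0.23567609, 0.04      ]), array([0.51143369, 0.20068027, 0.04      ])] -51.95957260528954 0.044434839844147346
scene [array([0.48826181, 0.23746933, 0.054     ]), array([0.51311159, 0.20751126, 0.054     ])] -50.3247885777001 0.038922973576073175
scene [array([0.49845147, 0.24817003, 0.054     ]), array([0.52414798, 0.21480157, 0.054     ])] -52.40071044495047 0.04211608621552442
[ 5.47643686e+01 -6.59360298e+01  3.09161880e-02] [ 12.12876057  -9.7930274  -16.8669596 ]
```

```bash
python3 -m handwheel '[[[0,0,-6],[0,0,-0.18]],[[1,-1,-12],[0,0,-0.36]],[[4,-5,-16],[0,0,-0.54]],[[8,-9.5,-17],[0,0,-0.72]],[[12,-14.5,-17],[0,0,-0.9]]]' -1 40
cat > go.py <<'E'
import sys
from h import *
x,y,z,yaw=map(float,sys.argv[1:]);o=ctrl.get_obs()
R=Ro.from_rotvec(o["tool_rot"]);G=Ro.from_euler("z",yaw,degrees=True)*Ro.from_matrix(np.diag([1.,-1,-1]))
np.set_printoptions(precision=3,suppress=True)
print(totool([x,y,z]),(R.inv()*G).as_rotvec(),o["tool_pos"],R.as_matrix()[:,0],o["q"],o["t"],o["contact_force"])
E
python3 go.py .50 .226 .35 128.5
```

```text
t: 1.42
tool_pos: [0.2822, -0.4067, 0.4034]
tool_rot: [2.529, 1.858, -0.0]
contact_force: [0.1, 0.3, -0.2]
opening: 0.0857
grip_force: 0.0
[66.904  1.842  5.184] [ 0.001  0.004 -0.976] [ 0.282 -0.407  0.403] [ 0.299  0.954 -0.002] [-1.115 -0.304  1.658  0.     1.785 -0.811] 1.425 [ 0.138  0.33  -0.183]
```

```bash
python3 -m handwheel '[[[6,0,0],[0,0,-0.18]],[[12,0.3,0],[0,0,-0.36]],[[18,0.5,0],[0,0,-0.54]],[[24,0.7,0],[0,0,-0.72]],[[30,0.8,0],[0,0,-0.9]]]'
python3 go.py .50 .226 .35 128.5
```

```text
t: 2.05
tool_pos: [0.3807, -0.1227, 0.4016]
tool_rot: [1.47, 2.775, 0.0]
contact_force: [0.7, 0.3, 0.1]
opening: 0.0855
grip_force: 0.0
[22.151 29.455  5.15 ] [ 0.001  0.001 -0.076] [ 0.381 -0.123  0.402] [-0.562  0.827 -0.001] [-0.498 -0.542  1.831  0.     1.851 -1.095] 2.05 [0.666 0.254 0.069]
```

```bash
python3 -m handwheel '[[[3.7,4.9,0.5],[0,0,-0.076]],[[7.4,9.8,1],[0,0,-0.076]],[[11.1,14.7,2],[0,0,-0.076]],[[14.8,19.6,3],[0,0,-0.076]],[[18.5,24.5,4.5],[0,0,-0.076]]]'
python3 -m handwheel '[[[3.7,4.9,2],[0,0,0]],[[3.7,4.9,6],[0,0,0]],[[3.7,4.9,10],[0,0,0]]]'
python3 go.py .502 .227 .024 128.5
python3 - <<'E'
from h import *
a=ctrl.get_image("top");b=ctrl.get_image("scene")
for c in("top","scene"):
    for q,z in(("cap",0),("cap_bar",.042)):
        for r in ctrl.landmark_of(c,q): print(c,q,r["score"],r["position"],atz(c,r["position"],z))
p=[int(v) for v in proj("top",[.5,.226,.04])];q=[int(v) for v in proj("scene",[.5,.226,.1])]
f=lambda im,p:cv2.resize(im[p[1]-50:p[1]+50,p[0]-50:p[0]+50],(400,400),interpolation=cv2.INTER_CUBIC)
cv2.imwrite("pics/above.png",np.hstack([f(a,p),f(b,q)]))
E
```

```text
t: 2.68
tool_pos: [0.4811, 0.1672, 0.357]
tool_rot: [1.37, 2.825, 0.002]
contact_force: [0.8, 0.2, 0.4]
opening: 0.0853
grip_force: 0.0
t: 3.05
tool_pos: [0.4962, 0.2255, 0.2554]
tool_rot: [1.369, 2.827, 0.0]
contact_force: [0.3, -0.0, -0.3]
opening: 0.085
grip_force: 0.0
[-0.231  0.539 23.141] [ 0.     0.    -0.003] [0.496 0.225 0.255] [-0.62   0.784 -0.   ] [ 0.29  -0.153  1.771 -0.     1.523 -0.379] 3.05 [ 0.337 -0.012 -0.308]
top cap 0.79 [213.4, 258.2] [0.5034138  0.21637345 0.        ]
top cap 0.56 [168.3, 270.3] [0.4686565  0.34721341 0.        ]
top cap_bar 0.6 [209.4, 260.7] [0.49246073 0.22178936 0.042     ]
top cap_bar 0.57 [163.9, 269.3] [0.46859698 0.35022542 0.042     ]
scene cap 0.94 [278.3, 171.3] [4.94469886e-01 2.25652433e-01 1.11022302e-16]
scene cap 0.93 [329.4, 152.6] [0.5882532  0.34480647 0.        ]
scene cap 0.78 [292.0, 135.4] [0.47053917 0.35732618 0.        ]
scene cap_bar 0.89 [291.6, 122.9] [0.4664238  0.36163752 0.042     ]
scene cap_bar 0.65 [280.3, 162.6] [0.50211599 0.22241841 0.042     ]
scene cap_bar 0.56 [329.6, 140.8] [0.58408058 0.34656995 0.042     ]
```

View pics/above.png

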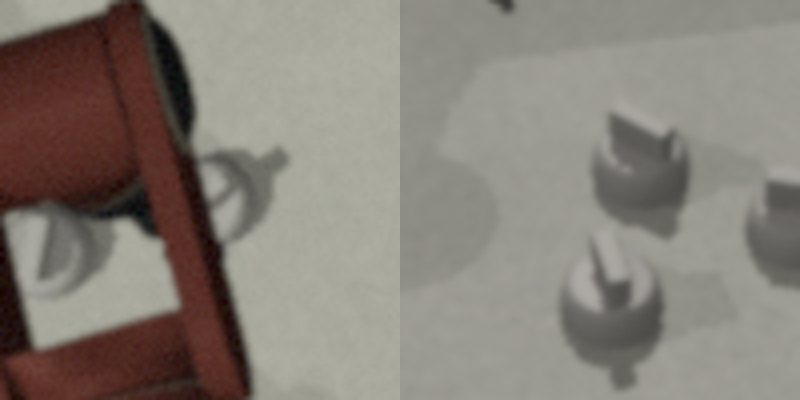

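The crop shows the gripper above the target cap, with the bar in line with tool x. The scene half has the target cap at (610,300), the lowest of the three. I'm going down to it.

```bash
python3 -m handwheel '[[[-0.3,0.35,6],[0,0,0]],[[-0.3,0.35,12],[0,0,0]],[[-0.3,0.35,17],[0,0,0]],[[-0.3,0.35,20.5],[0,0,0]],[[-0.3,0.35,22.4],[0,0,0]]]'
python3 -m handwheel '[[[0,0,0],[0,0,0]],[[0,0,0],[0,0,0]],[[0,0,0],[0,0,0]],[[0,0,0],[0,0,0]],[[0,0,0],[0,0,0]]]' 1 60
python3 go.py .501 .225 .031 128.5
```

```text
t: 3.98
tool_pos: [0.5016, 0.2241, 0.0325]
tool_rot: [1.372, 2.825, 0.001]
contact_force: [-0.0, 0.8, -0.5]
opening: 0.0851
grip_force: 0.0
t: 4.6
tool_pos: [0.5022, 0.2246, 0.0342]
tool_rot: [1.371, 2.824, 0.003]
contact_force: [-0.2, 0.2, 6.7]
opening: 0.0149
grip_force: 60.3
[ 0.11 -0.07  0.32] [ 0.003  0.001 -0.005] [0.502 0.225 0.034] [-0.619  0.786 -0.001] [ 0.285  0.083  1.934 -0.     1.122 -0.382] 4.6 [-0.214  0.192  6.716]
```

Gripped: the opening is 15 mm and the fingertips rest on the cap top, so the rim lies 34 mm below the TCP. I'll firm up the grip, lift, and check.

```bash
python3 -m handwheel '[[[0,0,-0.2],[0,0,0]],[[0,0,-0.2],[0,0,0]],[[0,0,-5],[0,0,0]],[[0,0,-11],[0,0,0]],[[0,0,-17],[0,0,0]]]' 1 100
python3 -m handwheel '[[[0,0,-6],[0,0,0]],[[0,0,-12],[0,0,0]],[[0,0,-18],[0,0,0]],[[0,0,-18],[0,0,0]]]'
python3 go.py .495 -.234 .40 128.5
python3 - <<'E'
from h import *
b=ctrl.get_image("scene");q=[int(v) for v in proj("scene",[.5,.226,.36])]
print(q);q[1]=max(q[1],75)
cv2.imwrite("pics/lift.png",cv2.resize(b[q[1]-75:q[1]+75,q[0]-75:q[0]+75],(450,450)))
E
```

```text
t: 5.22
tool_pos: [0.5, 0.2239, 0.2031]
tool_rot: [-1.371, -2.825, 0.002]
contact_force: [0.9, 0.4, -0.3]
opening: 0.014
grip_force: 97.5
t: 5.72
tool_pos: [0.5024, 0.2246, 0.3892]
tool_rot: [1.368, 2.819, 0.012]
contact_force: [-0.5, 0.1, -0.8]
opening: 0.0136
grip_force: 97.5
[-35.578 -28.945  -1.226] [ 0.01   0.004 -0.005] [0.502 0.225 0.389] [-0.619  0.786 -0.004] [ 0.285 -0.177  1.574  0.     1.733 -0.382] 5.725 [-0.451  0.101 -0.807]
[279, 53]
```

View pics/lift.png

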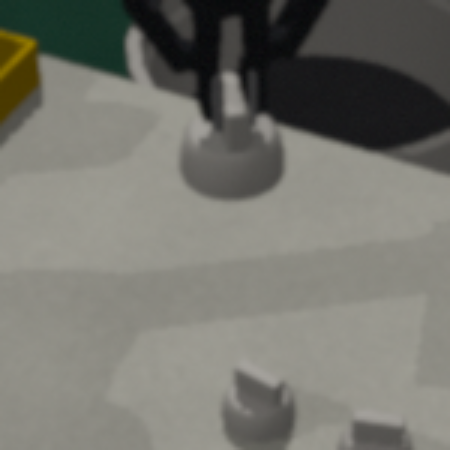

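The cap hangs upright in the fingers at (232,150) in the crop. I'll carry it over to the agitator.

```bash
python3 -m handwheel '[[[-3,-2.5,0],[0,0,0]],[[-7.5,-6,0],[0,0,0]],[[-12,-9.7,0],[0,0,0]],[[-16.5,-13.4,0],[0,0,0]],[[-21,-17,0],[0,0,0]]]'
python3 -m handwheel '[[[-4.5,-3.7,0],[0,0,0]],[[-8.5,-7,0],[0,0,0]],[[-12,-10,0],[0,0,0]],[[-14.5,-12,1],[0,0,0]],[[-14.5,-12,3],[0,0,0]]]'
python3 -m handwheel '[[[0,0,1],[0,0,0]],[[0,0,1],[0,0,0]],[[0,0,1],[0,0,0]]]'
python3 - <<'E'
from h import *
a=ctrl.get_image("top");b=ctrl.get_image("scene")
o=ctrl.get_obs();T=o["tool_pos"];R=Ro.from_rotvec(o["tool_rot"]).as_matrix();print(T,R,o["contact_force"])
for c in("top","scene"):
    for q,z in(("cap",T[2]-.034),("cap_bar",T[2]+.008),("shoulder",.23)):
        for r in ctrl.landmark_of(c,q)[:4]: print(c,q,r["score"],r["position"],atz(c,r["position"],z))
p=[int(v) for v in proj("top",[.495,-.234,.3])];q=[int(v) for v in proj("scene",[.495,-.234,.3])];print(p,q)
f=lambda im,p:cv2.resize(im[p[1]-50:p[1]+50,p[0]-50:p[0]+50],(400,400),interpolation=cv2.INTER_CUBIC)
cv2.imwrite("pics/over.png",np.hstack([f(a,p),f(b,q)]))
E
```

```text
t: 6.4
tool_pos: [0.4962, -0.0476, 0.3794]
tool_rot: [-1.37, -2.822, 0.001]
contact_force: [1.0, 0.3, -0.7]
opening: 0.0141
grip_force: 97.5
t: 7.02
tool_pos: [0.4919, -0.2357, 0.3494]
tool_rot: [-1.375, -2.821, -0.001]
contact_force: [-0.3, 0.4, -0.6]
opening: 0.0139
grip_force: 97.6
t: 7.4
tool_pos: [0.4929, -0.2334, 0.343]
tool_rot: [1.37, 2.826, -0.0]
contact_force: [-0.5, 0.9, -0.2]
opening: 0.0136
grip_force: 97.5
[ 0.49303456 -0.23373284  0.34358325] [[-6.19473496e-01  7.85016062e-01  1.53940621e-03]
 [ 7.85015725e-01  6.19475101e-01 -9.54233671e-04]
 [-1.70271258e-03  6.17335613e-04 -9.99998360e-01]] [ 0.8235864   0.57036328 -1.07520372]
top cap 0.88 [168.8, 270.7] [0.44625681 0.27550642 0.30958325]
top cap 0.68 [174.0, 231.4] [0.53710116 0.26634368 0.30958325]
top cap 0.55 [394.4, 252.8] [ 0.4854021  -0.23976645  0.30958325]
top cap_bar 0.9 [164.7, 267.8] [0.44978865 0.27528416 0.35158325]
top cap_bar 0.67 [396.9, 251.2] [ 0.48459286 -0.23604437  0.35158325]
top cap_bar 0.6 [170.4, 230.5] [0.53296703 0.26529886 0.35158325]
top shoulder 0.64 [385.0, 253.0] [ 0.49317292 -0.23463687  0.23      ]
top shoulder 0.54 [290.8, 283.0] [ 0.42108932 -0.00459571  0.23      ]
scene cap 0.87 [290.6, 138.1] [0.59670637 0.07763272 0.30958325]
scene cap 0.64 [136.9, 251.4] [ 0.49123607 -0.23495521  0.30958325]
scene cap 0.61 [326.7, 152.6] [0.66862795 0.0744915  0.30958325]
scene cap_bar 0.96 [290.1, 126.6] [0.60122278 0.06490674 0.35158325]
scene cap_bar 0.94 [333.5, 140.4] [0.67985119 0.06815992 0.35158325]
scene shoulder 0.82 [150.8, 272.5] [ 0.48981634 -0.23070166  0.23      ]
[390, 249] [140, 254]
```

View pics/over.png

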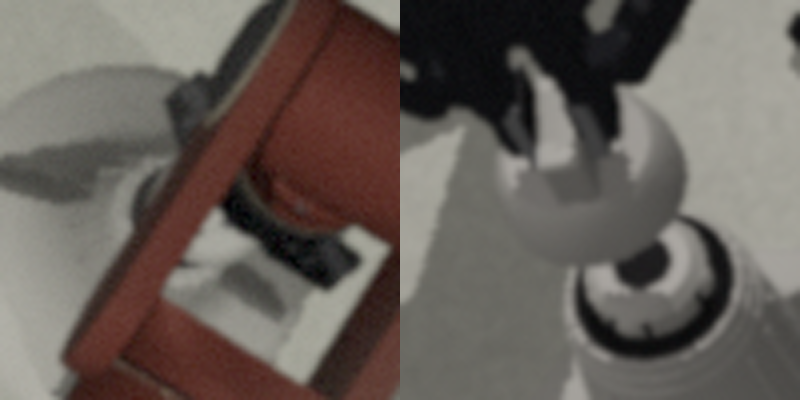

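The cap is upright above the stud. In the scene half of the crop, the cap's rim arc is around (590,262) and the black seal ring with the stud is at (650,290). I'll refine both centres by fitting circle edges.

```bash
cat > fit.py <<'E'
from h import *
from scipy.optimize import least_squares
from scipy.ndimage import map_coordinates
def fit(cam,im,c,r,z,sign,arc=None,w=5,tag=None):
    g=cv2.GaussianBlur(cv2.cvtColor(im,cv2.COLOR_BGR2GRAY).astype(float),(0,0),.7);c=np.array(c,float)
    th=np.linspace(0,2*np.pi,73)[:-1];s=np.linspace(-w,w,41)
    circ=lambda c:np.array([proj(cam,[c[0]+r*np.cos(t),c[1]+r*np.sin(t),z]) for t in th])
    for k in range(4):
        P=circ(c);m=proj(cam,[*c,z]);N=P-m;N/=np.linalg.norm(N,axis=1)[:,None]
        ok=np.ones(72,bool) if arc is None else np.array([arc(n) for n in N])
        E=[];D=[]
        for p,n in zip(P,N):
            L=p+s[:,None]*n;v=map_coordinates(g,[L[:,1],L[:,0]],order=1);d=np.gradient(v,s)*sign
            j=d.argmax();E.append(s[j]);D.append(d[j])
        E=np.array(E);D=np.array(D);ok&=(D>.3*np.median(D[ok]))&(abs(E)<w-.3)
        tgt=(P+E[:,None]*N)[ok];n=N[ok]
        c=least_squares(lambda x:((circ(x)[ok]-tgt)*n).sum(1),c,loss="soft_l1",f_scale=.3).x
    res=((circ(c)[ok]-tgt)*n).sum(1);print(tag or cam,c,"rms px",np.sqrt((res**2).mean()),ok.sum())
    return c,circ(c)
E
python3 - <<'E'
from fit import *
a0=cv2.imread("pics/top0.png");b0=cv2.imread("pics/scene0.png");b=ctrl.get_image("scene")
T=ctrl.get_obs()["tool_pos"];print(T)
s0=(.494,-.234)
for r,z,sg in((.033,.2315,1),(.036,.230,-1),(.019,.251,-1)):
    fit("top",a0,s0,r,z,sg,w=2.5,tag=f"top r{r}");fit("scene",b0,s0,r,z,sg,w=2.5,tag=f"scene r{r}")
_,cs=fit("scene",b0,s0,.033,.2315,1,w=2.5)
c,cc=fit("scene",b,T[:2],.034,T[2]-.0342,-1,arc=lambda n:n[1]>.2 ,w=4,tag="cap")
x0,y0=95,205
big=cv2.resize(b[y0:y0+90,x0:x0+90],(720,720),interpolation=cv2.INTER_CUBIC)[:600]
for P,col in((cs,(0,0,255)),(cc,(0,255,0))):
    cv2.polylines(big,[((P-[x0,y0]+.5)*8).astype(int)],True,col,1)
cv2.imwrite("pics/fit.png",big)
E
```

```text
[ 0.49266156 -0.23418026  0.34263963]Traceback (most recent call last):
  File "<stdin>", line 6, in <module>
  File "fit.py", line 17, in fit
    c=least_squares(lambda x:((circ(x)[ok]-tgt)*n).sum(1),c,loss="soft_l1",f_scale=.3).x
      ~~~~~~~~~~~~~^^^^^^^^^^^^^^^^^^^^^^^^^^^^^^^^^^^^^^^^^^^^^^^^^^^^^^^^^^^^^^^^^^^
    return func(*args, **kwargs)
    result = trf(vector_fun.fun, vector_fun.jac, x0, f0, J0, lb, ub, ftol, xtol,
                 gtol, max_nfev, x_scale, loss_function, tr_solver,
                 tr_options.copy(), verbose, callback=callback_wrapped)
    return trf_no_bounds(
        fun, jac, x0, f0, J0, ftol, xtol, gtol, max_nfev, x_scale,
        loss_function, tr_solver, tr_options, verbose, callback=callback)
    J = jac(x)
    self._update_jac()
    ~~~~~~~~~~~~~~~~^^
    self.J = self.jac_wrapped(xp_copy(self.x), f0=self.f)
             ~~~~~~~~~~~~~~~~^^^^^^^^^^^^^^^^^^^^^^^^^^^^
    J, dct = approx_derivative(
             ~~~~~~~~~~~~~~~~~^
        self.fun,
        ^^^^^^^^^
    ...<2 lines>...
        **self.finite_diff_options,
        ^^^^^^^^^^^^^^^^^^^
[... 519 characters left out ...]
  return np.atleast_1d(self.fun(x))
                         ~~~~~~~~^^^
    return self.f(x, *self.args, **self.kwargs)
           ~~~~~~^^^^^^^^^^^^^^^^^^^^^^^^^^^^^^
  File "fit.py", line 17, in <lambda>
    c=least_squares(lambda x:((circ(x)[ok]-tgt)*n).sum(1),c,loss="soft_l1",f_scale=.3).x
                               ~~~~^^^
  File "fit.py", line 7, in <lambda>
    circ=lambda c:np.array([proj(cam,[c[0]+r*np.cos(t),c[1]+r*np.sin(t),z]) for t in th])
                            ~~~~^^^^^^^^^^^^^^^^^^^^^^^^^^^^^^^^^^^^^^^^^^^
  File "h.py", line 11, in proj
    c=ctrl.calibration(cam);v=np.array(c["R"])@np.array(X)+np.array(c["t"])
ValueError: time passes only in moves, steps and waits
```

```bash
sed -i 's/^def ray/import functools\n@functools.cache\ndef cal(c): return ctrl.calibration(c)\ndef ray/; s/c=ctrl.calibration(cam)/c=cal(cam)/' h.py
cat > m.py <<'E'
from fit import *
a0=cv2.imread("pics/top0.png");b0=cv2.imread("pics/scene0.png");b=ctrl.get_image("scene")
T=ctrl.get_obs()["tool_pos"];print(T)
s0=(.494,-.234)
for r,z,sg in((.033,.2315,1),(.036,.230,-1),(.019,.251,-1)):
    fit("top",a0,s0,r,z,sg,w=2.5,tag=f"top r{r}");fit("scene",b0,s0,r,z,sg,w=2.5,tag=f"scene r{r}")
_,cs=fit("scene",b0,s0,.033,.2315,1,w=2.5)
c,cc=fit("scene",b,T[:2],.034,T[2]-.0342,-1,arc=lambda n:n[1]>.2 ,w=4,tag="cap")
x0,y0=95,205
big=cv2.resize(b[y0:y0+90,x0:x0+90],(720,720),interpolation=cv2.INTER_CUBIC)[:600]
for P,col in((cs,(0,0,255)),(cc,(0,255,0))):
    cv2.polylines(big,[((P-[x0,y0]+.5)*8).astype(int)],True,col,1)
cv2.imwrite("pics/fit.png",big)
E
python3 m.py
```

```text
[ 0.49264226 -0.23421368  0.34254409]
top r0.033 [ 0.49470142 -0.23587165] rms px 0.4532345435189592 72
scene r0.033 [ 0.49613562 -0.23276113] rms px 0.4877738788801613 56
top r0.036 [ 0.49713235 -0.24038801] rms px 1.1168933208802552 27
scene r0.036 [ 0.49784972 -0.23494266] rms px 0.7602780071545424 49
top r0.019 [ 0.49748078 -0.23562289] rms px 1.1097374001217266 41
scene r0.019 [ 0.49579562 -0.23271553] rms px 0.6866048256693714 53
scene [ 0.49613562 -0.23276113] rms px 0.4877738788801613 56
cap [ 0.4900121  -0.23873817] rms px 1.661009556636974 20
```

View pics/fit.png

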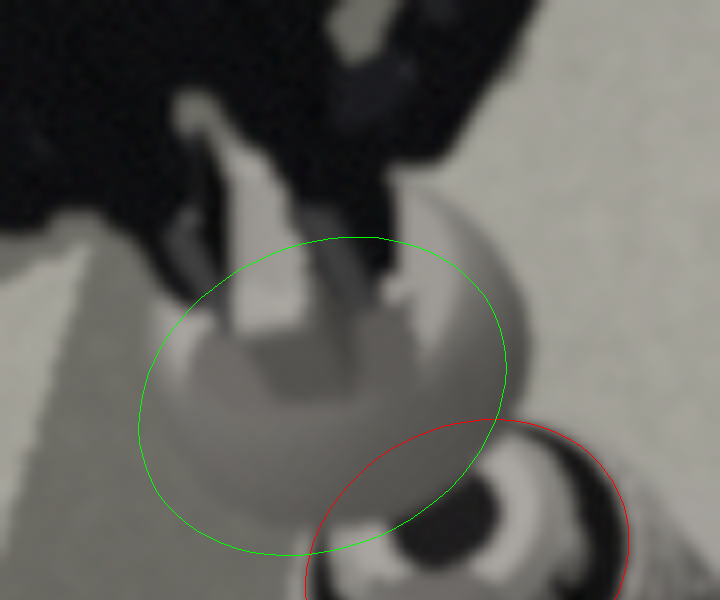

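The fit picture shows that the cap fit (green) is wrong. It caught the stud's dark hole at (440,520), while the cap's real lower edge runs through about (200,490), (300,530), (470,470), (530,345). The seal fit (red) matches. I'll refit the cap in a contrast-enhanced crop, using clicked edge points as the start.

```bash
cat > m2.py <<'E'
from fit import *
b=np.mean([ctrl.get_image("scene").astype(float) for _ in range(6)],0).astype(np.uint8)
T=ctrl.get_obs()["tool_pos"];z=T[2]-.0342;x0,y0=95,205
pts=np.array([(200,490),(250,519),(300,530),(470,470),(515,400),(530,345)])/8-.5+[x0,y0]
W=np.array([atz("scene",p,z)[:2] for p in pts])
c=least_squares(lambda c:np.linalg.norm(W-c,axis=1)-.034,T[:2]).x;print("T",T,"manual",c,np.linalg.norm(W-c,axis=1))
c1,cc=fit("scene",b,c,.034,z,1,arc=lambda n:n[1]>0,w=1.8,tag="cap+")
c2,_=fit("scene",b,c,.034,z,1,arc=lambda n:n[1]>.3 and n[0]<.3,w=1.8,tag="cap+left")
big=cv2.resize(b[y0:y0+75,x0:x0+75],(600,600),interpolation=cv2.INTER_CUBIC)
big=cv2.convertScaleAbs(big,alpha=2.2,beta=-120)
th=np.linspace(0,6.28,60)
for ctr,col in((T[:2],(0,255,0)),(c,(0,0,255))):
    P=np.array([proj("scene",[ctr[0]+.034*np.cos(t),ctr[1]+.034*np.sin(t),z]) for t in th])
    cv2.polylines(big,[((P-[x0,y0]+.5)*8).astype(int)],True,col,1)
cv2.imwrite("pics/fit2.png",big)
E
python3 m2.py
```

```text
T [ 0.4926007  -0.23418338  0.34241459] manual [ 0.49087255 -0.23261625] [0.03413722 0.0338318  0.03393783 0.03437983 0.03353537 0.03418699]
cap+ [ 0.49174536 -0.23224443] rms px 0.4392408952393673 25
cap+left [ 0.49143599 -0.23207775] rms px 0.47605738179167195 17
```

View pics/fit2.png

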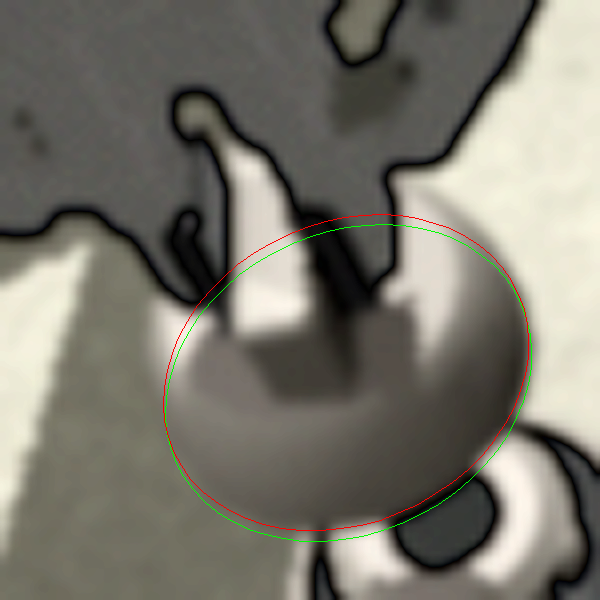

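The red outline matches the cap's lower arc at (310,530) to (528,345). So the cap sits about 2 mm off the TCP along the bar, and the shift to the stud is about (+4.5, −1) mm in world x,y. I'll move there and stop just above the stud.

```bash
python3 -m handwheel '[[[-0.36,0.29,1.5],[0,0,0]],[[-0.36,0.29,3.5],[0,0,0]],[[-0.36,0.29,5],[0,0,0]],[[-0.36,0.29,5.3],[0,0,0]],[[-0.36,0.29,5.3],[0,0,0]]]'
python3 go.py .495 -.234 .264 128.5
python3 -m handwheel '[[[0,0,0.2],[0,0,0]],[[0,0,0.4],[0,0,0]],[[0,0,0.6],[0,0,0]],[[0,0,0.8],[0,0,0]],[[0,0,0.8],[0,0,0]]]'
python3 go.py .495 -.234 .264 128.5
```

```text
t: 8.82
tool_pos: [0.4971, -0.2352, 0.2892]
tool_rot: [-1.372, -2.826, -0.0]
contact_force: [0.4, -0.8, 0.6]
opening: 0.014
grip_force: 97.6
[ 0.22 -0.09  2.52] [-0.    -0.    -0.005] [ 0.497 -0.235  0.289] [-0.619  0.786  0.   ] [-0.577 -0.155  1.717  0.     1.58  -1.244] 8.825 [ 0.441 -0.821  0.641]
t: 9.45
tool_pos: [0.497, -0.2351, 0.2812]
tool_rot: [-1.372, -2.826, -0.0]
contact_force: [0.0, -0.0, -0.4]
opening: 0.0139
grip_force: 97.6
[ 0.215 -0.089  1.716] [-0.    -0.    -0.005] [ 0.497 -0.235  0.281] [-0.619  0.786  0.   ] [-0.577 -0.152  1.728  0.     1.566 -1.244] 9.45 [ 0.03  -0.01  -0.437]
```

```bash
python3 -m handwheel '[[[0,0,0.1],[0,0,0]],[[0,0,0.2],[0,0,0]],[[0,0,0.3],[0,0,0]],[[0,0,0.3],[0,0,0]]]'
python3 go.py .495 -.234 .264 128.5
```

```text
t: 9.95
tool_pos: [0.4971, -0.2352, 0.2783]
tool_rot: [-1.372, -2.826, -0.0]
contact_force: [-0.4, -0.1, -0.4]
opening: 0.0135
grip_force: 97.6
[ 0.222 -0.089  1.433] [-0.    -0.    -0.005] [ 0.497 -0.235  0.278] [-0.619  0.786  0.   ] [-0.577 -0.151  1.731  0.     1.561 -1.244] 9.95 [-0.358 -0.133 -0.412]
```

The rim is over the stud's cylinder with no side force, so it is well centred. Now I press.

```bash
for i in 1 2 3; do python3 -m handwheel '[[[0,0,0.1],[0,0,0]],[[0,0,0.2],[0,0,0]],[[0,0,0.2],[0,0,0]]]' | grep -E "pos|contact"; done
```

```text
tool_pos: [0.497, -0.2349, 0.2765]
contact_force: [-0.3, 1.2, 0.2]
tool_pos: [0.4972, -0.2351, 0.2753]
contact_force: [-2.6, 3.2, 4.9]
tool_pos: [0.497, -0.235, 0.2716]
contact_force: [-0.6, 2.1, -0.9]
```

It clicked: the force dropped at a rim height of about 7 mm above home. I keep going onto the seal.

```bash
for i in 1 2 3 4; do python3 -m handwheel '[[[0,0,0.1],[0,0,0]],[[0,0,0.2],[0,0,0]],[[0,0,0.2],[0,0,0]]]' | grep -E "pos|contact"; done
```

```text
tool_pos: [0.4967, -0.2348, 0.2684]
contact_force: [0.9, 1.5, -7.8]
tool_pos: [0.4968, -0.2349, 0.2683]
contact_force: [-1.2, 3.5, -6.1]
tool_pos: [0.4972, -0.2353, 0.2673]
contact_force: [-3.3, 4.3, -1.8]
tool_pos: [0.4975, -0.2355, 0.2665]
contact_force: [-4.1, 3.6, 1.2]
```

The cap snapped past the catches and briefly pulled the tool down. A side force of about 5 N points along +tool x, so I'll ease that way while pressing on.

```bash
for i in 1; do python3 -m handwheel '[[[0.1,0,0.1],[0,0,0]],[[0.1,0,0.2],[0,0,0]],[[0.1,0,0.2],[0,0,0]]]' | grep -E "pos|rot|contact"; done;  for i in 1 2; do python3 -m handwheel '[[[0,0,0.1],[0,0,0]],[[0,0,0.2],[0,0,0]],[[0,0,0.2],[0,0,0]]]' | grep -E "pos|rot|contact"; done
```

```text
tool_pos: [0.4975, -0.2354, 0.2659]
tool_rot: [1.37, 2.822, -0.002]
contact_force: [-2.5, 2.9, 6.4]
tool_pos: [0.4975, -0.2355, 0.2649]
tool_rot: [1.37, 2.821, -0.002]
contact_force: [-5.1, 3.3, 11.0]
tool_pos: [0.4976, -0.2355, 0.2643]
tool_rot: [1.369, 2.821, -0.003]
contact_force: [-7.2, 4.9, 15.2]
```

```bash
for i in 1 2; do python3 -m handwheel '[[[0.1,0,0.15],[0,0,0]],[[0.1,0,0.3],[0,0,0]],[[0.1,0,0.3],[0,0,0]]]' | grep -E "pos|rot|contact"; done
```

```text
tool_pos: [0.4975, -0.2355, 0.2643]
tool_rot: [1.368, 2.817, -0.004]
contact_force: [-8.5, 4.8, 23.2]
tool_pos: [0.4976, -0.2355, 0.2643]
tool_rot: [1.367, 2.814, -0.006]
contact_force: [-10.9, 4.7, 30.4]
```

z has stopped at 0.2643, which matches the predicted home height of 0.2642, with a 30 N push. I'll check tilt and look once more.

```bash
python3 -m handwheel '[[[0,0,0],[0,0,0]],[[0,0,0],[0,0,0]],[[0,0,0],[0,0,0]]]'; python3 - <<'E'
from h import *
b=ctrl.get_image("scene");o=ctrl.get_obs()
R=Ro.from_rotvec(o["tool_rot"]).as_matrix();print(R[:,2],o["contact_force"],o["wrist_torque"])
q=[int(v) for v in proj("scene",[.496,-.234,.23])]
cv2.imwrite("pics/end.png",cv2.resize(b[q[1]-45:q[1]+30,q[0]-40:q[0]+60],(800,600),interpolation=cv2.INTER_CUBIC))
E
```

```text
t: 14.82
tool_pos: [0.4976, -0.2355, 0.2642]
tool_rot: [1.366, 2.814, -0.006]
contact_force: [-10.3, 4.0, 29.9]
opening: 0.0136
grip_force: 102.7
[ 0.01025136 -0.00956277 -0.99990173] [-10.43992031   4.03379519  30.32165905] [ 1.03751781  2.17593348 -0.01673504]
```

View pics/end.png

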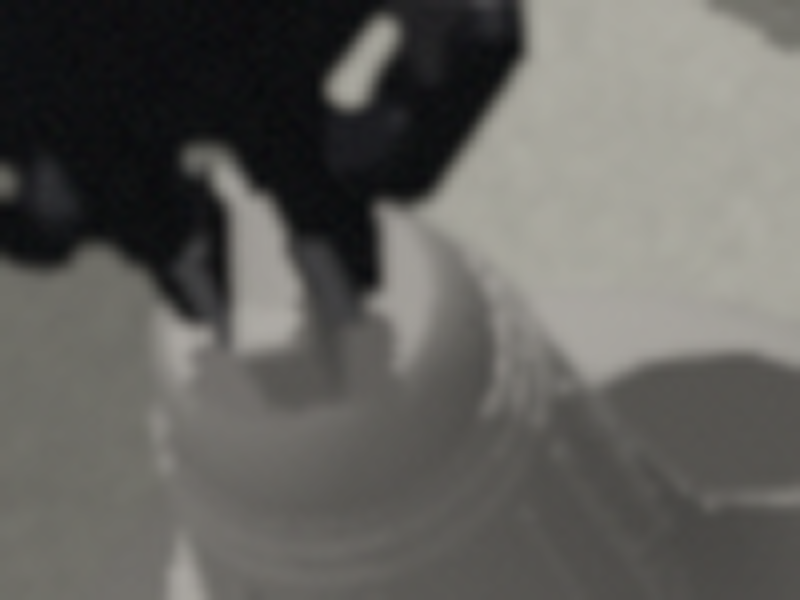

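The cap sits flush on the post, with no black seal showing along the rim from (170,460) through (330,530) to (490,420). The tool is tilted only 0.014 rad, and the push holds steady at 30 N. I'm handing it in.

```bash
python3 -c "
from station import ctrl
print(ctrl.finish_job())"
```

```text
the job is handed in; nothing more can be done
None
```

I handed the job in with the rightmost cap clicked onto the stud and its rim flush on the post, still gripped and held down with a steady 30 N or so; the hand-in gave no pass or fail result.

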